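# Centre the sample bottle on the balance pan and tare it

## Task

The small white-capped sample bottle was set down off-centre on the little round pan of the compact balance at the front of the worktop, so the pan leans under it and the reading would be wrong. Without gripping or lifting it, nudge the bottle with light taps of a fingertip until it stands upright in the middle of the pan (to within 5 mm), keeping your fingers off the pan and not letting the bottle tip or fall. Only then press the tare key, the large rectangular key at the right-hand end of the balance's control panel, right in and let it spring back, leaving the things beside the balance where they are.

Things in the scene. Friction and masses are not known exactly. Their poses are not given: they have to be found in the camera images.
- small_balance: compact white balance, fixed: case 130 mm wide, top 34 mm high under the pan. Origin on the worktop under the pan's axis; x to its back, y to its left seen from the front, z up. Rear edge x = +51 mm, front edge x = -129 mm. The front 80 mm is a panel sloping down to the front (0.16 rad): dark display, small round dummy key at its left end, rectangular tare key at its right end
- pan: round metal pan with a guide ring, 64 mm diameter, 3.5 mm thick, top 46 mm above the worktop, 12 mm above the case. It rocks any way about a point on its axis 8 mm below its top (its origin) against a spring, about 0.5 N m/rad: it leans a few degrees under the off-centre bottle and is level when the bottle is in the middle. z: normal of the pan; x, y arbitrary
- pan_centre (a point): the middle of the pan's top face, where the bottle's bottom centre belongs; z is the normal of the pan.
- bottle: sample bottle on the pan: clear glass, white cap, round, radius 23.5 mm, straight wall up to 55 mm, 92 mm tall, 0.12 to 0.18 kg. Origin: centre of its underside; z up its axis. It starts 14 to 19 mm from the middle of the pan in any direction, overhanging the edge; about 1 N sideways slides it; over 5 N from the fingers is rough
- tare_key (a joint): travel of the tare key into the panel: 0 out, 0.004 m fully in; 1 N starts it, 3 N holds it fully in; it counts as pressed beyond 2.5 mm and springs back by itself
- tare_key_top (a point): middle of the top face of the tare key: grey, rectangular, 26 mm by 22 mm, standing 6 mm out of the panel, 34 mm above the worktop, at x = -90 mm, y = -44 mm in the balance's frame; z: its outward normal (leans 0.16 rad to the front). Pressed straight down
- spare_bottle: bystander: a taller brown sample bottle, 49 mm diameter, 119 mm tall, on the worktop to the left of the balance. Origin at the centre of its underside.
- stoppered_jar: bystander: low glass weighing bottle with stopper, 41 mm diameter, 45 mm tall, on the worktop to the right of the balance. Origin at the centre of its underside.
- brass_weight: bystander: brass calibration weight with a knob, 21 mm diameter, 33 mm tall, on the worktop to the right of the balance. Origin at the centre of its underside.

How it is judged (in metres and radians):
On the way, in this order (a step that is already met when the one before it is completed fails the run):
1. the bottle stands untouched and upright in the middle of the pan (horizontal distance between bottle and pan_centre below 0.005 m and angle between bottle's own z axis and vertical below 0.06 rad and linear speed of bottle below 0.01 m/s and contact force between the fingers and bottle below 0.05 N), for 0.3 s.
2. the tare key is pressed in (value of joint tare_key above 0.0025 m), for 0.05 s.
At the end, for the whole second after the job is handed in: The bottle's axis is within 5 mm of the middle of the pan, the bottle stands upright (within 0.06 rad) on the pan and at rest, the pan is level (within 0.06 rad), the tare key has been pressed after centring and is out again (horizontal distance between bottle and pan_centre below 0.005 m and z of bottle in the frame of pan_centre between -0.003 and 0.003 m and contact force between bottle and pan above 0.5 N and angle between each of bottle, pan_centre's own z axis and vertical below 0.06 rad and linear speed of bottle below 0.01 m/s and value of joint tare_key below 0.001 m); the robot touches nothing.
It fails at once if the bottle is lifted off the pan, tips over or falls off it (angle between bottle's own z axis and vertical above 0.3 rad or horizontal distance between bottle and pan_centre above 0.032 m or z of bottle in the frame of pan_centre below -0.008 m or z of bottle in the frame of pan_centre above 0.006 m).
It fails at once if the bottle is gripped or struck with more than 5 N (contact force between the fingers and bottle above 5 N).
It fails at once if the fingers press on the pan (contact force between the fingers and pan above 2 N).
It fails at once if the tare key is pressed while the bottle stands off-centre (value of joint tare_key above 0.0025 m and horizontal distance between bottle and pan_centre above 0.006 m).
It fails at once if a thing beside the balance is pushed away or tipped (distance of any of spare_bottle, stoppered_jar, brass_weight from where it was at the start of the episode above 0.015 m or angle between any of spare_bottle, stoppered_jar, brass_weight's own z axis and vertical above 0.3 rad).
It also fails if it takes over 48 s, if anything falls off the work surface, if the arm or the gripper's body presses on something with over 40 N, if the wrist force passes 120 N, or if a joint passes its speed limit or range.

## Robot

A 6-joint arm with a two-finger parallel gripper is mounted at the origin on a cart in front of the work surface, level with it; the furniture and walls round the work are solid. World frame = base frame: x ahead of the robot, y to its left, z up, the work surface at z = 0. Lengths are in mm, angles in degrees, forces in N, time in s.
With the tool pointing down it reaches from about 375 to 925 mm from the base axis. Payload 5.7 kg.
Tool frame: the origin (TCP) lies on the centre line of the jaws, within the pads' length; the fingertips stand 14 mm ahead of it and the grasp point (between the pads) lies 5 mm behind it; z points along the fingers, x is the direction in which the jaws open and shut, and the axes are right-handed (so a half turn about z gives the same grasp; the last joint's range is limited). The gripper opens to 88 mm and grips with 3 to 60 N. Pads are 20 mm wide; open, the fingers measure 115 mm over their backs; the gripper's body (75 mm by 178 mm) begins 61 mm behind the grasp point.
Start: joints at [-75.522, 20.558, 86.54, -0, 72.909, -6.595], TCP at [215.721, -559.847, 236.623] pointing down, gripper open.
Joint ranges: [-170.27, 170.27], [-57.76, 135], [12.27, 136.19], [-55.21, 235.2], [11.17, 155.16], [-170.74, 170.74]. Speed limits (degrees/s): [136.94, 136.94, 180, 180, 180, 180].

## Interface

Orientations are given as [roll, pitch, yaw] about the fixed x, y, z axes, in that order (R = Rz(yaw) Ry(pitch) Rx(roll)).
In Python, from workcell import env gives the robot as it stands.
- The arm moves only by the tool play_rows, never from a script. Its argument "series" is a list of rows, each a list of 7 numbers: the shift along the tool's x, y, z in cm, then the turn, a rotation vector about the tool's x, y, z in degrees, then the finger opening in cm, from 0 to 8.78. In form: [[dx, dy, dz, wx, wy, wz, claw], ...]. A call has 1 to 8 rows; each row is the pose to reach, as a shift and turn from the pose measured when the call began, along the tool's axes at that moment; what a row does not reach only later rows make up. A row lasts 1/12 s, in which the tool goes at most 41.7 mm and 7.16 degrees, less where a joint would pass 70% of its speed; a pose out of reach is approached as far as the arm can. A call with a gripper value outside its range is refused whole. The fingers move at their own pace and stop on an object; the grip force is fixed at half the most. Time passes only in rows, so rows that repeat a pose let the fingers close. It gives the time, the measured TCP pose, the force and the opening at its end, in the units of the state.
- env.state(): the state, without advancing time (a new reading comes with each control period).
- env.get_image(name): name is "scene" or "top" or "wrist"; returns a dict with "image" (384x512x3 uint8, red, green, blue), "range_z" (384x512 float32, mm along the optical axis (not along the pixel's ray), 0 where there is no reading), "mtx" (3x3 intrinsics, pixels), "origin" and "rotation" of the camera in the world. Camera axes: x right, y down, z forward; pixel columns grow to the right and rows downward; lengths in mm; the calibration is good to about 2 mm. A picture is of the moment at which its call begins.
- env.hand_in(): hands the job in, once; it reports no verdict.
The state is a dict: "time": time; "joint_pos": joint angles; "qd": joint speeds; "tau": joint torques, N m; "position": TCP position; "tool_rot": TCP orientation; "wrist_force": force on the tool from outside, world axes, zero at the start; "moment": the same for the moment, N m; "gripper_width": opening from 0.0 (shut) to 1.0 (fully open).
Only numpy, scipy, OpenCV 4.12 (cv2) and the standard library are available. Lean on these libraries where they do the work, as an engineer would, in place of code of your own. Each camera call takes 0.05 s, during which the arm holds its last target. There are 200 camera calls.

## Working session

There is one attempt and no reset: what is moved stays moved. The work goes in short steps, Python scripts to look and compute and a tool call to move; the robot and the scene stay as the last step left them, time stands still between calls to the robot, and variables do not carry over. Pictures are saved under pics/ and viewed, on a budget of 10 in all, crops included, one or two more only if the job needs it, and the job is handed in when it is done.

Besides the shell and the picture viewer there is one more tool, called after ">>>" by a JSON object that holds its "api" and its "payload". play_rows: Moves the arm, as the interface text tells. Its arguments: {"type":"object","properties":{"series":{"type":"array"}},"required":["series"]}

```bash
mkdir -p pics
python3 - <<'E'
from workcell import env
import cv2,numpy as np
print(env.state())
ims=[]
for n in("scene","top"):
    d=env.get_image(n);np.savez(n+"0.npz",**d);ims.append(d["image"][:,:,::-1]);print(n,d["mtx"].tolist(),d["origin"],d["rotation"].tolist())
for n,i in zip(("scene","top"),ims): cv2.imwrite(f"pics/{n}0.png",i)
E
```

```text
{'time': 0.0, 'joint_pos': array([-7.55229816e+01,  2.05974734e+01,  8.65982776e+01,  1.30253381e-03,
        7.29088384e+01, -6.59337868e+00]), 'qd': array([-0.0402816 ,  0.01784246,  0.01771937, -0.10011342, -0.10318883,
       -0.03291606]), 'tau': array([ 2.79036954e-07, -5.15380919e+01, -2.70722812e+01,  6.77867210e-02,
        3.51323385e-02, -1.25827605e-04]), 'position': array([ 215.5556364 , -559.23198455,  235.81909018]), 'tool_rot': array([-1.79986755e+02,  1.03754831e-01, -6.89299749e+01]), 'wrist_force': array([-1.00234261, -0.60272043, -0.38296357]), 'moment': array([ 0.03400112, -0.02448885,  0.02544284]), 'gripper_width': 1.0008346401397068}
scene [[459.0633578536496, 0.0, 251.62695176758976], [0.0, 459.0633578536496, 196.5594528189042], [0.0, 0.0, 1.0]] [145.29407692 628.73725656 458.17197392] [-118.49459838412375, 1.1463808939977689, -149.99221728969823]
top [[433.40983175255576, 0.0, 255.20913166260382], [0.0, 433.40983175255576, 187.95659262085752], [0.0, 0.0, 1.0]] [382.27434595 -22.64710342 908.91233341] [-171.63896772900327, 0.8418442588064162, -89.93651685622855]
```

View pics/scene0.png

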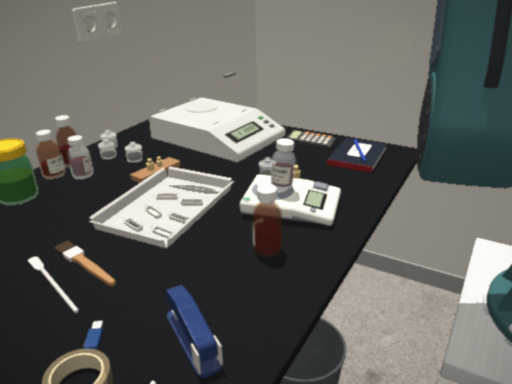

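View pics/top0.png

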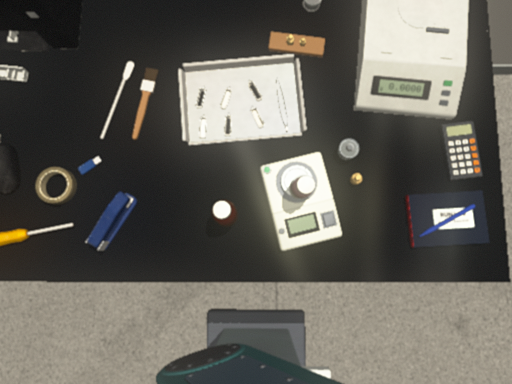

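Scene view: bottle on the balance at about (284,165), brown spare bottle in front of it at (266,225). In the top view the balance is at about (300,200), cap (306,186), tare key (328,219), jar (348,149), weight (357,178), spare (222,211). Next I measure these.

```bash
cat > h.py <<'E'
import numpy as np,cv2
from scipy.spatial.transform import Rotation as Ro
def cam(d):
    r=np.array(d["rotation"],float)
    R=r if r.shape==(3,3) else Ro.from_euler("xyz",r,degrees=True).as_matrix()
    return d["mtx"],np.array(d["origin"]),R
def ray(d,uv,z):
    K,o,R=cam(d);v=R@np.linalg.solve(K,[uv[0],uv[1],1]);return o+v*(z-o[2])/v[2]
def proj(d,p):
    K,o,R=cam(d);q=K@(R.T@(np.array(p,float)-o));return q[:2]/q[2]
def cloud(d):
    K,o,R=cam(d);v,u=np.mgrid[:384,:512];z=d["range_z"]
    P=np.stack([(u-K[0,2])/K[0,0]*z,(v-K[1,2])/K[1,1]*z,z],-1);return P@R.T+o
E
python3 - <<'E'
from h import *
d=dict(np.load("top0.npz"));P=cloud(d);im=d["image"];g=im.min(2)
for n,uv in dict(cap=(306,186),key=(328,219),jar=(348,149),wt=(357,178),spare=(222,211),table=(250,250),rear=(270,165)).items():
    print(n,P[uv[1],uv[0]].round(1),im[uv[1],uv[0]])
m=((P[...,2]>12)&(P[...,2]<42)&(d["range_z"]>0)).astype(np.uint8);m[:150]=0;m[:,:255]=0;m[:,346:]=0;m[255:]=0
m=cv2.morphologyEx(m,cv2.MORPH_OPEN,np.ones((3,3)))
xy=P[m>0][:,:2].astype(np.float32);print(len(xy),cv2.minAreaRect(xy))
cap=((P[...,2]>125)&(P[...,2]<150));cap[:150]=0;cap[230:]=0;cap[:,:255]=0;cap[:,346:]=0
ys,xs=np.nonzero(cap);q=P[cap];print("cap",len(q),xs.mean(),ys.mean(),q.mean(0),q[:,2].min(),q[:,2].max(),(q[:,:2].min(0)+q[:,:2].max(0))/2)
c=cv2.resize(im[145:260,250:370,::-1],None,fx=5,fy=5,interpolation=cv2.INTER_CUBIC)
s=dict(np.load("scene0.npz"))["image"][130:230,230:350,::-1]
cv2.imwrite("pics/c1.png",np.vstack([c[:, :600]])) 
cv2.imwrite("pics/c2.png",cv2.resize(s,None,fx=5,fy=5,interpolation=cv2.INTER_CUBIC))
E
```

```text
cap [ 499.4 -102.7  135.5] [253 253 248]
key [ 447.4 -156.1   36. ] [175 177 172]
jar [ 589.4 -198.8   44.2] [119 116 108]
wt [ 531.6 -217.8   31.7] [255 240 157]
spare [455.5  49.5 122.7] [253 253 248]
table [385.6   1.5   1.4] [48 49 42]
rear [558.6 -40.   33.7] [254 252 240]
4682 ((493.17596435546875, -126.36412048339844), (179.72311401367188, 178.60353088378906), 13.924019813537598)
cap 260 305.50384615384615 184.07692307692307 [ 502.70822412 -101.69960419  136.87775155] 125.99918668800262 140.87740780491072 [ 502.45156406 -101.79249204]
```

View pics/c1.png

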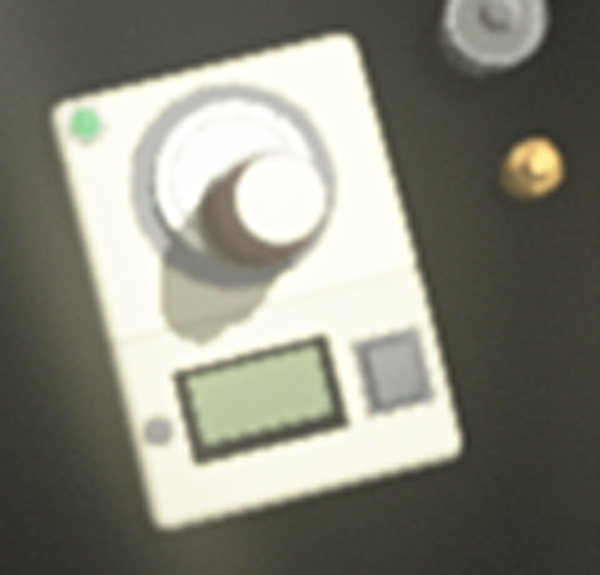

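The crop (5x, offset 250,145) shows the case, the grey guide ring centred at about (233,185), the cap at (282,198) and the key at (394,371). Next I fit the case with a brightness mask.

Run:
```python
from h import *
d=dict(np.load("top0.npz"));P=cloud(d);im=d["image"]
w=(im.min(2)>185).astype(np.uint8);w[:150]=0;w[:,:255]=0;w[:,346:]=0;w[255:]=0
n,l,st,_=cv2.connectedComponentsWithStats(w);w=(l==1+st[1:,4].argmax()).astype(np.uint8)
c=max(cv2.findContours(w,0,2)[0],key=cv2.contourArea);h=cv2.convexHull(c)[:,0]
# project hull onto case top (z=34 rear, slope front) iteratively
Z=np.full(len(h),30.)
for k in range(4):
    X=np.array([ray(d,p,z) for p,z in zip(h,Z)])[:,:2].astype(np.float32)
    (cx,cy),(a,b),th=cv2.minAreaRect(X)
    B=cv2.boxPoints(((cx,cy),(a,b),th));e=[B[1]-B[0],B[2]-B[1]];e=max(e,key=np.linalg.norm);e=e/np.linalg.norm(e);e*=np.sign(e[0])
    t=(X-[cx,cy])@e-39
    Z=np.where(t<-49,34+(t+49)*np.tan(.16),34)
C=np.array([cx,cy])+39*e;yaw=np.degrees(np.arctan2(e[1],e[0]));L=np.array([-e[1],e[0]])
print("rect",cx,cy,a,b,"yaw",yaw,"panC",C)
print("key pred",C-90*e-44*L, "proj", proj(d,[*(C-90*e-44*L),34]),"panproj",proj(d,[*C,46]),proj(d,[*C,34]))
key=((abs(im.astype(int)-[175,177,172]).max(2)<25)).astype(np.uint8);key[:205]=0;key[235:]=0;key[:,:318]=0;key[:,340:]=0
cen=cv2.minAreaRect(np.argwhere(key)[:,::-1].astype(np.float32));print("key px",cen,ray(d,cen[0],34))
# cap in top by white circle
for n,box in(("top",(290,322,168,200)),):
    g=((P[...,2]>131)).astype(np.uint8);g[:168]=0;g[200:]=0;g[:,:290]=0;g[:,322:]=0
    (u,v),r=cv2.minEnclosingCircle(np.argwhere(g)[:,::-1].astype(np.float32));print("cap",u,v,r,ray(d,(u,v),137))
    gg=(im.min(2)>225)
    rel=ray(d,(u,v),137)[:2]-C;print("cap rel balance x,y",rel@e,rel@L)
s=dict(np.load("scene0.npz"));print("scene: cap pred",proj(s,ray(d,(u,v),137)),"balance proj",[proj(s,[*(C+x*e+y*L),z]).round(1).tolist() for x,y,z in((51,65,34),(51,-65,34),(-129,65,21),(-129,-65,21))])
```

```text
rect 486.5837707519531 -102.77421569824219 176.3792724609375 126.56039428710938 yaw 14.167041 panC [524.39763641 -93.22897816]
key pred [ 447.90385818 -157.91824627] proj [328.77025604 218.80135994] panproj [296.60580668 180.40100821] [296.13694285 181.35664501]
key px ((327.0000305175781, 218.00003051757812), (17.70875358581543, 22.76839828491211), 71.56505584716797) [ 449.51904129 -154.39754906   34.        ]
cap 305.910400390625 183.84681701660156 15.650811195373535 [ 503.10366308 -102.4292527   137.        ]
cap rel balance x,y -22.89810807015452 -3.7087665561590737
scene: cap pred [284.60311084 140.28409295] balance proj [[238.2, 200.6], [256.3, 172.1], [332.7, 218.3], [340.5, 186.5]]
```

View pics/c2.png

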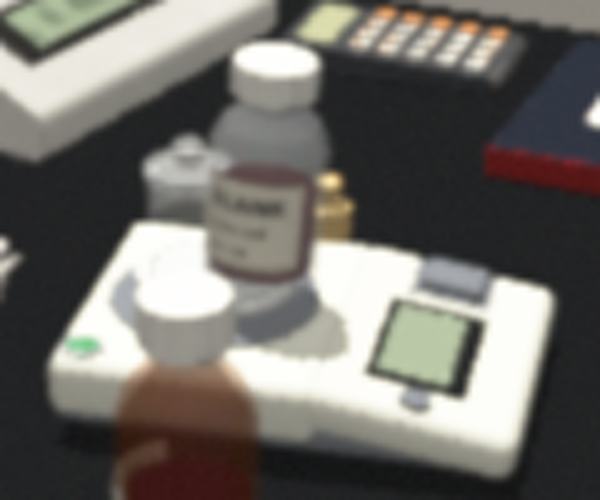

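Pan centre is about (524.4, -93.2), balance yaw 14.2°. Allowing for the lean, the bottle sits about 18 mm off, towards the front, so the push direction is about 23° world yaw. I'll move above the approach point with fingers closed.

>>> {"api": "play_rows", "payload": {"series": [[-32.1, -38.6, 2, 0, 0, 0, 0], [-32.1, -38.6, 2, 0, 0, 0, 0], [-32.1, -38.6, 2, 0, 0, 0, 0], [-32.1, -38.6, 2, 0, 0, 0, 0], [-32.1, -38.6, 2, 0, 0, 0, 0], [-32.1, -38.6, 2, 0, 0, 0, 0], [-32.1, -38.6, 2, 0, 0, 0, 0], [-32.1, -38.6, 2, 0, 0, 0, 0]]}}

```text
time: 0.77
position: [378.2, -266.9, 223.1]
tool_rot: [-180.0, 0.1, -69.0]
wrist_force: [0.8, -0.4, 0.6]
gripper_width: 0.433
```

>>> {"api": "play_rows", "payload": {"series": [[-11.5, -13.8, 0, 0, 0, 0, 0], [-11.5, -13.8, 0, 0, 0, 0, 0], [-11.5, -13.8, 0, 0, 0, 0, 0], [-11.5, -13.8, 0, 0, 0, 0, 0], [-11.5, -13.8, 0, 0, 0, 0, 0]]}}

```text
time: 1.18
position: [467.1, -105.7, 223.2]
tool_rot: [-179.9, 0.2, -68.8]
wrist_force: [0.2, 0.7, -0.1]
gripper_width: 0.05
```

Run:
```python
from h import *
from workcell import env
d=env.get_image("wrist");np.savez("wr1.npz",**d);cv2.imwrite("pics/w1.png",d["image"][:,:,::-1])
print(env.state()["position"],d["origin"],d["rotation"],d["mtx"].tolist())
for n,p in dict(pan=(524.4,-93.2,46),cap=(503.1,-102.4,138),key=(447.9,-157.9,34)).items(): print(n,proj(d,p))
```

```text
[ 467.49197472 -105.40369419  223.16503743] [538.25173716 -79.23284659 372.15884716] [ 1.63762693e+02  1.56639048e-01 -6.88206529e+01] [[284.3838904053353, 0.0, 258.792924314863], [0.0, 284.3838904053353, 191.87818202659392], [0.0, 0.0, 1.0]]
pan [266.75810455 125.77916521]
cap [270.27721495 160.6338881 ]
key [292.04586433 202.78250511]
```

View pics/w1.png

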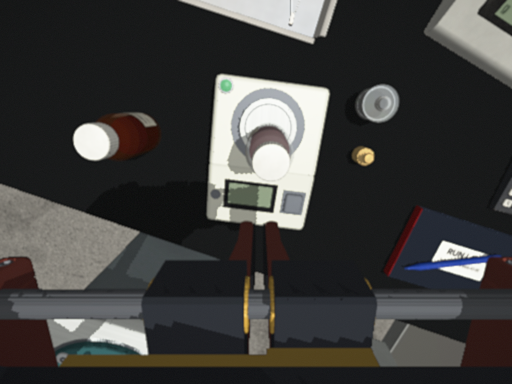

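Wrist view: ring and pan at (268,125), cap (270,160), key (293,203), within a pixel or so of my projections. I'll tilt the tip forward 25° and descend in front of the bottle.

>>> {"api": "play_rows", "payload": {"series": [[1.18, 1.26, 3, 7, -0.13, -0.6, 0], [1.18, 1.26, 4, 14, -0.26, -1.2, 0], [1.18, 1.26, 5, 20, -0.4, -1.7, 0], [1.18, 1.26, 6, 25, -0.46, -2.05, 0], [1.18, 1.26, 9, 25, -0.46, -2.05, 0], [1.18, 1.26, 12, 25, -0.46, -2.05, 0], [1.18, 1.26, 14.5, 25, -0.46, -2.05, 0], [1.18, 1.26, 15.07, 25, -0.46, -2.05, 0]]}}

```text
time: 1.9
position: [457.6, -120.1, 69.1]
tool_rot: [-155.1, 0.4, -66.8]
wrist_force: [0.1, -0.1, -0.9]
gripper_width: 0.005
```

Run:
```python
from h import *
from workcell import env
d=env.get_image("scene");cv2.imwrite("pics/s2.png",cv2.resize(d["image"][90:240,210:370,::-1],None,fx=3.5,fy=3.5))
w=env.get_image("wrist");np.savez("wr2.npz",**w);np.savez("sc2.npz",**d)
cv2.imwrite("pics/s2.png",np.hstack([cv2.resize(d["image"][90:240,220:350,::-1],(347,400)),cv2.resize(w["image"][50:300,120:400,::-1],(448,400))]))
s=env.state();R=Ro.from_euler("xyz",s["tool_rot"],degrees=True).as_matrix();p=s["position"]
print(p,s["wrist_force"],R.round(3).tolist());c=p+14*R[:,2]-10*R[:,1];print("contact",c)
C=np.array([524.4,-93.2]);u=-R[:2,1]/np.linalg.norm(R[:2,1]);print("u",np.degrees(np.arctan2(u[1],u[0])),"along",(c[:2]-C)@u,"lat",(c[:2]-C)@[-u[1],u[0]])
```

```text
[ 458.62887797 -120.0828305    70.72162831] [0.54467098 0.5505961  0.07519739] [[0.395, -0.834, 0.385], [-0.919, -0.355, 0.173], [-0.007, -0.422, -0.906]]
contact [ 472.36446702 -114.1087485    62.2573541 ]
u 23.070296203420853 along -56.06728580843326 lat 1.154087863420463
```

View pics/s2.png

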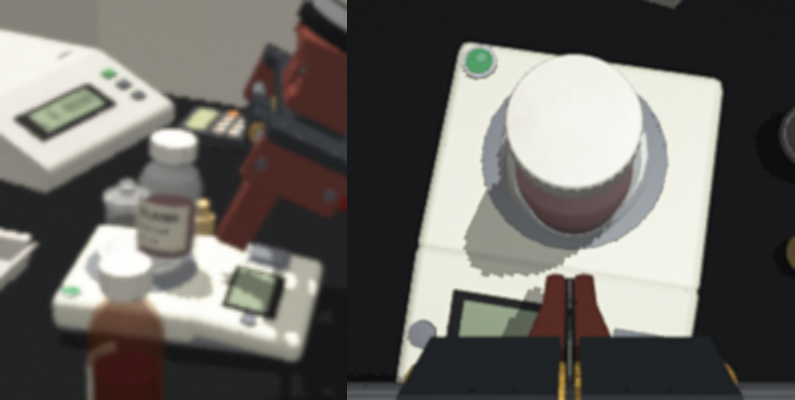

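Scene and wrist views: the fingertip at (570,275) in the right half stands clear in front of the bottle, lined up with it. Now a gentle approach and push.

>>> {"api": "play_rows", "payload": {"series": [[0, -0.2, 0.09, 0, 0, 0, 0], [0, -0.4, 0.18, 0, 0, 0, 0], [0, -0.6, 0.28, 0, 0, 0, 0], [0, -0.75, 0.35, 0, 0, 0, 0], [0, -0.9, 0.42, 0, 0, 0, 0], [0, -1.0, 0.46, 0, 0, 0, 0], [0, -1.09, 0.5, 0, 0, 0, 0], [0, -1.18, 0.54, 0, 0, 0, 0]]}}

```text
time: 2.67
position: [470.7, -114.9, 71.0]
tool_rot: [-155.0, 0.4, -66.7]
wrist_force: [-1.0, -1.3, 0.4]
gripper_width: 0.006
```

>>> {"api": "play_rows", "payload": {"series": [[0, -0.1, 0.045, 0, 0, 0, 0], [0, -0.19, 0.09, 0, 0, 0, 0], [0, -0.28, 0.13, 0, 0, 0, 0], [0, -0.37, 0.17, 0, 0, 0, 0], [0, -0.46, 0.21, 0, 0, 0, 0], [0, -0.55, 0.26, 0, 0, 0, 0], [0, -0.64, 0.3, 0, 0, 0, 0], [0, -0.7, 0.33, 0, 0, 0, 0]]}}

```text
time: 3.33
position: [477.9, -111.8, 71.0]
tool_rot: [-155.0, 0.4, -66.7]
wrist_force: [-0.2, -0.8, 0.0]
gripper_width: 0.01
```

```bash
cat > m.py <<'E'
from h import *
from workcell import env
C=np.array([524.4,-93.2]);th=np.radians(23.07);u=np.array([np.cos(th),np.sin(th)]);L=np.array([-u[1],u[0]])
def look(save=None):
    s=env.state();R=Ro.from_euler("xyz",s["tool_rot"],degrees=True).as_matrix();p=s["position"];c=p+14*R[:,2]-10*R[:,1]
    print("t",round(s["time"],2),"pos",p.round(1),"F",s["wrist_force"].round(1),"contact along",((c[:2]-C)@u).round(1),"lat",((c[:2]-C)@L).round(1),"z",c[2].round(1))
    for n in("scene","wrist","top"):
        d=env.get_image(n);P=cloud(d);np.savez("last_"+n+".npz",**d)
        m=(d["image"].min(2)>205)&(np.linalg.norm(P[...,:2]-(C-5*u),axis=2)<45)&(P[...,2]>(118 if n=="scene" else 131))&(P[...,2]<146)
        k,l,st,_=cv2.connectedComponentsWithStats(m.astype(np.uint8))
        if k<2: print(n,"no cap");continue
        m=l==1+st[1:,4].argmax();q=P[m];v=np.argwhere(m)[:,::-1].astype(np.float32)
        (a,b),r=cv2.minEnclosingCircle(v);w=ray(d,(a,b),137.5)[:2]-C if n!="scene" else (q[:,:2].max(0)+q[:,:2].min(0))/2-C
        mm=q[:,:2].mean(0)-C
        print(n,m.sum(),"r",round(r,1),"cap rel circle u,L",(w@u).round(1),(w@L).round(1)," mean",(mm@u).round(1),(mm@L).round(1))
    return
if __name__=="__main__": look()
E
python3 m.py
```

```text
t 3.33 pos [ 477.9 -111.8   71. ] F [-0.2 -0.8  0. ] contact along -35.1 lat 1.2 z 62.5
scene 80 r 7.6 cap rel circle u,L -13.5 4.1  mean -13.7 4.7
wrist 5494 r 42.8 cap rel circle u,L -14.3 1.3  mean -15.0 1.3
top 243 r 9.0 cap rel circle u,L -13.2 1.9  mean -13.1 2.1
```

The bottle is moving with the finger: contact at -35.1 minus the 23.5 mm radius gives -11.6, and the cap agrees. I'll push on by about 9.5 mm.

>>> {"api": "play_rows", "payload": {"series": [[0, -0.1, 0.045, 0, 0, 0, 0], [0, -0.19, 0.09, 0, 0, 0, 0], [0, -0.28, 0.13, 0, 0, 0, 0], [0, -0.37, 0.17, 0, 0, 0, 0], [0, -0.46, 0.21, 0, 0, 0, 0], [0, -0.54, 0.25, 0, 0, 0, 0], [0, -0.59, 0.275, 0, 0, 0, 0], [0, -0.63, 0.295, 0, 0, 0, 0]]}}

```text
time: 4.15
position: [484.3, -109.0, 70.9]
tool_rot: [-155.0, 0.4, -66.7]
wrist_force: [-1.9, 0.0, 1.7]
gripper_width: 0.009
```

>>> {"api": "play_rows", "payload": {"series": [[0, -0.06, 0.03, 0, 0, 0, 0], [0, -0.12, 0.056, 0, 0, 0, 0], [0, -0.18, 0.084, 0, 0, 0, 0], [0, -0.22, 0.103, 0, 0, 0, 0], [0, -0.22, 0.103, 0, 0, 0, 0]]}}

```text
time: 4.57
position: [486.7, -108.0, 70.9]
tool_rot: [-155.0, 0.4, -66.7]
wrist_force: [-0.9, -0.3, 0.3]
gripper_width: 0.005
```

```bash
python3 m.py
```

```text
t 4.57 pos [ 486.7 -108.    70.9] F [-0.9 -0.3  0.3] contact along -25.5 lat 1.3 z 62.5
scene 80 r 7.5 cap rel circle u,L -0.4 5.5  mean -0.7 6.4
wrist 5371 r 42.6 cap rel circle u,L -2.5 2.4  mean -2.9 2.6
top 245 r 8.9 cap rel circle u,L -0.7 3.2  mean -0.8 3.3
```

Now I'll retract and measure without contact.

>>> {"api": "play_rows", "payload": {"series": [[0, 0.1, -0.045, 0, 0, 0, 0], [0, 0.4, -0.18, 0, 0, 0, 0], [0, 0.9, -0.42, 0, 0, 0, 0], [0, 1.8, -0.84, 0, 0, 0, 0], [0, 2.7, -1.26, 0, 0, 0, 0], [0, 2.7, -1.26, 0, 0, 0, 0], [0, 2.7, -1.26, 0, 0, 0, 0], [0, 2.7, -1.26, 0, 0, 0, 0]]}}

```text
time: 5.38
position: [459.4, -120.0, 71.0]
tool_rot: [-155.0, 0.4, -66.7]
wrist_force: [0.1, -0.3, -0.1]
gripper_width: 0.003
```

```bash
python3 m.py
python3 - <<'E'
from m import *
a=[]
for n in("top","wrist"):
    d=dict(np.load(f"last_{n}.npz"));c=proj(d,[*C,60]).astype(int);h=30 if n=="top" else 95
    i=d["image"].copy()
    for z,col in((46,(255,0,0)),(34,(0,0,255)),(138,(0,160,0))):
        r={46:32,34:40,138:0.5}[z]
        pts=np.array([proj(d,[C[0]+r*np.cos(t),C[1]+r*np.sin(t),z]) for t in np.linspace(0,6.3,60)])-(c-h)
        a_=(pts+.5)*400/(2*h);globals().setdefault("L_"+n,[]).append((a_,col))
    im=cv2.resize(i[c[1]-h:c[1]+h,c[0]-h:c[0]+h],(400,400),interpolation=cv2.INTER_CUBIC)
    for q,col in globals()["L_"+n]: cv2.polylines(im,[q.astype(np.int32).reshape(-1,1,2)],True,col,1)
    a.append(im)
cv2.imwrite("pics/o3.png",np.hstack(a)[:,:,::-1])
E
```

```text
t 5.38 pos [ 459.4 -120.    71. ] F [ 0.1 -0.3 -0.1] contact along -55.3 lat 0.9 z 62.5
scene 80 r 7.5 cap rel circle u,L -2.7 5.8  mean -2.7 6.2
wrist 4775 r 40.3 cap rel circle u,L -4.0 1.9  mean -5.1 1.9
top 239 r 8.6 cap rel circle u,L -2.6 2.4  mean -2.7 2.6
```

View pics/o3.png

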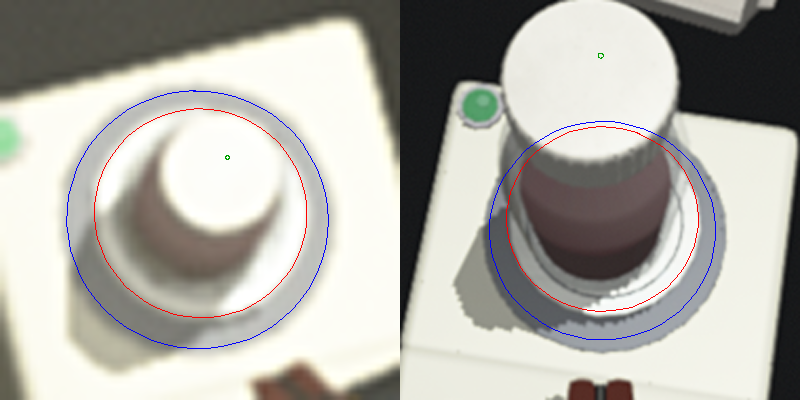

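Top overlay: the blue ring fits the real ring, and the cap centre at (221,173) is about (-2.8, +2.6) mm off in (push, left). With the lean taken out, the base is about 2 mm short and 2 mm left, roughly 3 mm in all. I want more margin, so I'll turn the finger 28° clockwise for one small diagonal tap.

>>> {"api": "play_rows", "payload": {"series": [[-0.6, -0.24, 0.11, 0, 2.4, 5.1, 0], [-1.2, -0.47, 0.23, 0.1, 4.7, 10.2, 0], [-1.8, -0.71, 0.34, 0.1, 7.1, 15.2, 0], [-2.4, -0.94, 0.46, 0.2, 9.4, 20.3, 0], [-2.98, -1.18, 0.57, 0.2, 11.8, 25.4, 0], [-2.98, -1.18, 0.57, 0.2, 11.8, 25.4, 0], [-2.98, -1.18, 0.57, 0.2, 11.8, 25.4, 0]]}}

```text
time: 6.12
position: [460.1, -88.6, 73.6]
tool_rot: [-155.0, 0.6, -94.2]
wrist_force: [0.1, -0.2, 0.6]
gripper_width: 0.006
```

```bash
sed -i 's/23.07)/-5)/' m.py; python3 m.py; python3 -c "
from m import *
print(Ro.from_euler('xyz',env.state()['tool_rot'],degrees=True).as_matrix().T@np.array([*u,0]))"
```

```text
t 6.12 pos [460.1 -88.6  73.6] F [ 0.1 -0.2  0.6] contact along -49.5 lat -0.7 z 65.1
scene 79 r 7.5 cap rel circle u,L -5.3 3.7  mean -5.4 4.4
wrist 4688 r 40.0 cap rel circle u,L -4.4 -0.5  mean -5.4 -0.4
top 239 r 8.6 cap rel circle u,L -3.5 0.9  mean -3.7 1.1
[ 0.00944877 -0.90649967  0.42210079]
```

>>> {"api": "play_rows", "payload": {"series": [[0, -0.5, 0.23, 0, 0, 0, 0], [0, -1.0, 0.47, 0, 0, 0, 0], [0, -1.5, 0.7, 0, 0, 0, 0], [0, -1.72, 0.8, 0, 0, 0, 0], [0, -1.86, 0.87, 0, 0, 0, 0], [0, -1.95, 0.91, 0, 0, 0, 0], [0, -2.03, 0.945, 0, 0, 0, 0], [0, -2.09, 0.973, 0, 0, 0, 0]]}}

```text
time: 6.93
position: [483.2, -92.2, 73.5]
tool_rot: [-155.0, 0.6, -94.5]
wrist_force: [-1.9, 0.2, 1.2]
gripper_width: 0.003
```

>>> {"api": "play_rows", "payload": {"series": [[0, -0.06, 0.028, 0, 0, 0, 0], [0, -0.12, 0.056, 0, 0, 0, 0], [0, -0.17, 0.08, 0, 0, 0, 0], [0, -0.21, 0.1, 0, 0, 0, 0], [0, -0.24, 0.112, 0, 0, 0, 0], [0, -0.24, 0.112, 0, 0, 0, 0]]}}

```text
time: 7.43
position: [485.9, -92.4, 73.5]
tool_rot: [-155.0, 0.6, -94.5]
wrist_force: [-0.1, 0.2, 0.3]
gripper_width: 0.009
```

```bash
python3 m.py
```

```text
t 7.43 pos [485.9 -92.4  73.5] F [-0.1  0.2  0.3] contact along -23.5 lat -2.4 z 65.0
scene 37 r 4.5 cap rel circle u,L 6.6 5.1  mean 7.2 6.9
wrist 5088 r 41.4 cap rel circle u,L 1.2 0.5  mean 0.3 0.4
top 238 r 8.8 cap rel circle u,L 2.1 1.7  mean 2.0 1.8
```

Retract and check.

>>> {"api": "play_rows", "payload": {"series": [[0, 0.1, -0.045, 0, 0, 0, 0], [0, 0.4, -0.18, 0, 0, 0, 0], [0, 0.9, -0.42, 0, 0, 0, 0], [0, 1.8, -0.84, 0, 0, 0, 0], [0, 2.7, -1.26, 0, 0, 0, 0], [0, 2.7, -1.26, 0, 0, 0, 0], [0, 2.7, -1.26, 0, 0, 0, 0], [0, 2.7, -1.26, 0, 0, 0, 0]]}}

```text
time: 8.25
position: [456.7, -90.5, 73.7]
tool_rot: [-155.0, 0.6, -94.5]
wrist_force: [-0.9, 0.4, -0.1]
gripper_width: 0.005
```

```bash
python3 m.py
python3 - <<'E'
from m import *
a=[]
for n in("top","wrist"):
    d=dict(np.load(f"last_{n}.npz"));c=proj(d,[*C,60]).astype(int);h=30 if n=="top" else 95
    im=cv2.resize(d["image"][c[1]-h:c[1]+h,c[0]-h:c[0]+h],(400,400),interpolation=cv2.INTER_CUBIC)
    for z,r,col in((46,32,(255,0,0)),(34,40,(0,0,255)),(138,16,(0,160,0))):
        q=(np.array([proj(d,[C[0]+r*np.cos(t),C[1]+r*np.sin(t),z]) for t in np.linspace(0,6.3,60)])-(c-h)+.5)*400/(2*h)
        cv2.polylines(im,[q.astype(np.int32).reshape(-1,1,2)],True,col,1)
    a.append(im)
cv2.imwrite("pics/o4.png",np.hstack(a)[:,:,::-1])
E
```

```text
t 8.25 pos [456.7 -90.5  73.7] F [-0.9  0.4 -0.1] contact along -52.7 lat -3.0 z 65.2
scene 84 r 7.6 cap rel circle u,L -2.0 2.4  mean -2.2 3.1
wrist 4551 r 39.6 cap rel circle u,L -2.2 -0.2  mean -3.1 -0.3
top 240 r 8.8 cap rel circle u,L -1.0 1.4  mean -1.3 1.3
```

View pics/o4.png

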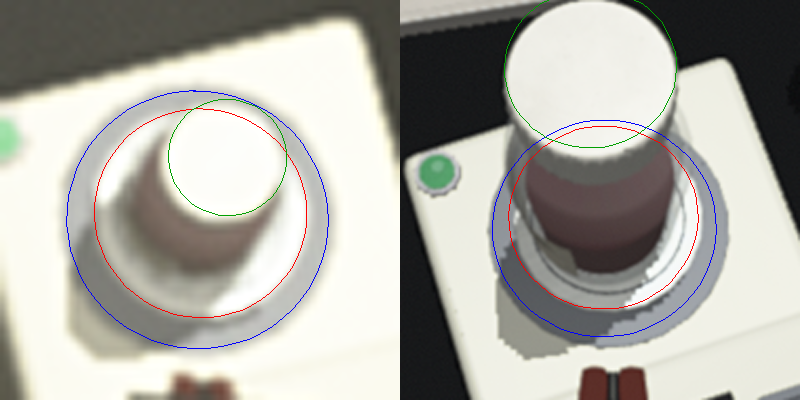

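The cap is now within about 1.8 mm of the axis by the top view, which puts the base at about 1.5 mm off. The bottle is upright and the fingers are clear. Next is the tare key: plan the move.

Run:
```python
from m import *
s=env.state();R=Ro.from_euler("xyz",s["tool_rot"],degrees=True);p=s["position"]
T=Ro.from_euler("xyz",[-180+9.2,0,-75.8],degrees=True);zt=T.as_matrix()[:,2]
print(T.as_matrix().round(3).tolist(),"rotvec",(R.inv()*T).as_rotvec(degrees=True).round(2))
K=np.array([448.7,-156.2,34])
for h in(60,20): q=K-zt*(14+h);print(h,q.round(1),"shift cm",(R.inv().apply(q-p)/10).round(2))
print("lift 40 cm",(R.inv().apply([-10,0,40])/10).round(2))
```

```text
[[0.245, -0.957, 0.155], [-0.969, -0.242, 0.039], [-0.0, -0.16, -0.987]] rotvec [-15.75  -4.93 -18.05]
60 [ 437.2 -159.1  107. ] shift cm [ 6.96 -0.15 -3.69]
20 [ 443.4 -157.5   67.6] shift cm [6.8  0.97 0.14]
lift 40 cm [ 0.04 -0.79 -4.05]
```

>>> {"api": "play_rows", "payload": {"series": [[0.04, -0.4, -2.0, 0, 0, 0, 0], [0.04, -0.79, -4.05, 0, 0, 0, 0], [2, -0.5, -4, -4, -1.2, -4.5, 0], [4, -0.3, -3.8, -8, -2.5, -9, 0], [6, -0.2, -3.7, -12, -3.7, -13.5, 0], [6.96, -0.15, -3.69, -15.75, -4.93, -18.05, 0], [6.96, -0.15, -3.69, -15.75, -4.93, -18.05, 0], [6.96, -0.15, -3.69, -15.75, -4.93, -18.05, 0]]}}

```text
time: 9.07
position: [438.6, -159.4, 107.1]
tool_rot: [-170.7, -0.0, -75.9]
wrist_force: [-1.4, 0.4, 0.4]
gripper_width: 0.006
```

Run:
```python
from m import *
look()
s=env.state();R=Ro.from_euler("xyz",s["tool_rot"],degrees=True);t=s["position"]+14*R.as_matrix()[:,2]
K=np.array([448.7,-156.2,34]);print(s["tool_rot"],"tip",t,"shift to key top, cm",(R.inv().apply(K-t)/10).round(2))
d=dict(np.load("last_wrist.npz"));c=proj(d,t).astype(int);print(c,proj(d,K))
o=[cv2.resize(d["image"][120:320,150:350],(400,400),interpolation=cv2.INTER_CUBIC)]
d=dict(np.load("last_scene.npz"));o.append(cv2.resize(d["image"][110:240,225:355],(400,400),interpolation=cv2.INTER_CUBIC))
cv2.imwrite("pics/k5.png",np.hstack(o)[:,:,::-1])
```

```text
t 9.07 pos [ 438.6 -159.4  107.1] F [-1.4  0.4  0.4] contact along -68.2 lat -69.5 z 94.9
scene 80 r 7.6 cap rel circle u,L -1.9 2.0  mean -2.0 2.9
wrist 4314 r 38.3 cap rel circle u,L -1.8 0.2  mean -2.4 -0.4
top 238 r 8.8 cap rel circle u,L -0.8 1.3  mean -1.3 1.3
[-1.70816148e+02  1.51938682e-01 -7.58769108e+01] tip [ 437.6770353  -156.37071533   92.38994338] shift to key top, cm [ 0.27 -0.13  5.93]
[255 237] [259.40512549 204.94152911]
```

View pics/k5.png

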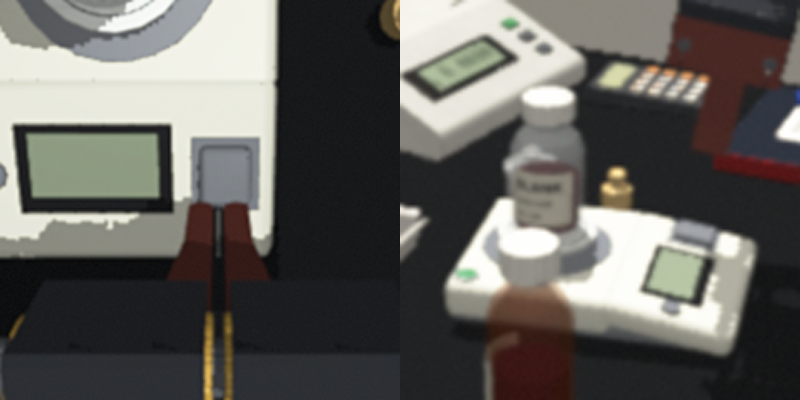

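Crop: the key at (225,172) lies straight ahead of the fingertips, and the bottle stands upright on a level pan. I'll descend to just above the key.

>>> {"api": "play_rows", "payload": {"series": [[0.2, -0.1, 2, 0, 0, 0, 0], [0.2, -0.1, 4, 0, 0, 0, 0], [0.2, -0.1, 5, 0, 0, 0, 0], [0.2, -0.1, 5.4, 0, 0, 0, 0], [0.2, -0.1, 5.4, 0, 0, 0, 0]]}}

```text
time: 9.63
position: [443.6, -154.8, 52.0]
tool_rot: [-170.9, 0.3, -75.9]
wrist_force: [-0.6, 0.8, 0.6]
gripper_width: 0.004
```

>>> {"api": "play_rows", "payload": {"series": [[0, 0, 0.1, 0, 0, 0, 0], [0, 0, 0.3, 0, 0, 0, 0], [0, 0, 0.5, 0, 0, 0, 0], [0, 0, 0.65, 0, 0, 0, 0], [0, 0, 0.75, 0, 0, 0, 0], [0, 0, 0.75, 0, 0, 0, 0]]}}

```text
time: 10.13
position: [444.8, -154.4, 44.7]
tool_rot: [-170.9, 0.3, -75.9]
wrist_force: [0.0, 2.2, 2.4]
gripper_width: 0.003
```

>>> {"api": "play_rows", "payload": {"series": [[0, 0, 0.05, 0, 0, 0, 0], [0, 0, 0.1, 0, 0, 0, 0], [0, 0, 0.15, 0, 0, 0, 0], [0, 0, 0.15, 0, 0, 0, 0]]}}

```text
time: 10.47
position: [445.0, -154.3, 44.2]
tool_rot: [-170.9, 0.3, -75.9]
wrist_force: [-5.7, 1.1, 18.4]
gripper_width: 0.012
```

Run:
```python
from m import *
for _ in range(5):
    d=env.get_image("wrist");s=env.state();print(s["position"].round(1),s["wrist_force"].round(1))
cv2.imwrite("pics/k6.png",cv2.resize(d["image"][120:320,150:350],(600,600),interpolation=cv2.INTER_CUBIC)[:,:,::-1])
```

```text
[ 445.  -154.3   44.2] [-5.7  1.1 18.4]
[ 445.  -154.3   44.2] [-6.2  1.5 17.6]
[ 445.  -154.3   44.2] [-6.3  1.2 16.8]
[ 444.9 -154.3   44.2] [-4.9  1.  17.2]
[ 445.  -154.3   44.2] [-5.1  1.6 17.9]
```

View pics/k6.png

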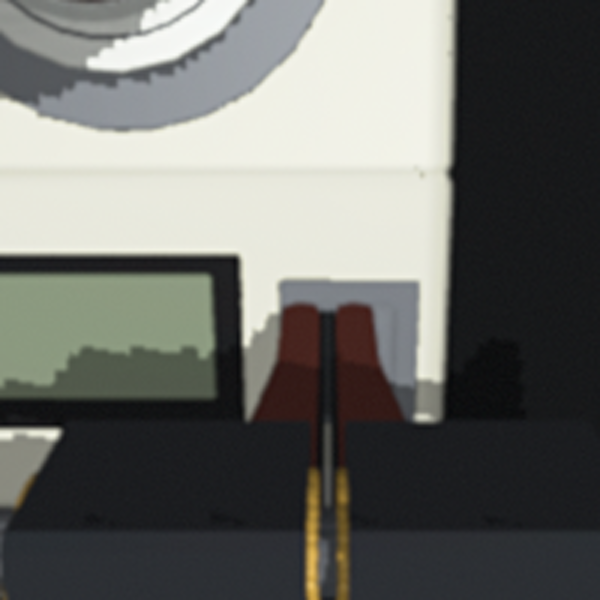

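The fingertips are on the key (320,320), and the force jumped to 18 N after about 4 mm, so it is at its end stop, fully in. Now I'll release and withdraw.

>>> {"api": "play_rows", "payload": {"series": [[0, 0, -0.3, 0, 0, 0, 0], [0, 0, -1, 0, 0, 0, 0], [0, 0, -3, 0, 0, 0, 0], [0, 0, -6, 0, 0, 0, 0], [0, 0, -10, 0, 0, 0, 0], [0, 0, -12, 0, 0, 0, 0], [0, 0, -12, 0, 0, 0, 0], [0, 0, -12, 0, 0, 0, 0]]}}

```text
time: 11.38
position: [427.4, -160.4, 164.0]
tool_rot: [-170.7, 0.1, -75.9]
wrist_force: [-0.1, -1.0, 0.0]
gripper_width: 0.002
```

Run:
```python
from m import *
look()
for n in ("top","wrist"):
    d=dict(np.load(f"last_{n}.npz"));P=cloud(d);d0=dict(np.load("top0.npz"))
    m=np.linalg.norm(P[...,:2]-[448.7,-156.2],axis=2)<6;print(n,"key z",np.median(P[m][:,2]))
P0=cloud(d0);m=np.linalg.norm(P0[...,:2]-[448.7,-156.2],axis=2)<6;print("key z at start",np.median(P0[m][:,2]))
d=dict(np.load("last_top.npz"));diff=cv2.absdiff(d["image"],d0["image"]).max(2)
for n,(x,y) in dict(jar=(348,149),wt=(357,178),spare=(222,211)).items(): print(n,diff[y-12:y+12,x-12:x+12].mean())
env.hand_in()
```

```text
t 11.38 pos [ 427.4 -160.4  164. ] F [-0.1 -1.   0. ] contact along -79.3 lat -71.4 z 151.8
scene 80 r 7.6 cap rel circle u,L -2.0 2.5  mean -2.3 3.0
wrist 2055 r 26.4 cap rel circle u,L -2.4 0.5  mean -2.4 -0.4
top 238 r 8.8 cap rel circle u,L -0.8 1.3  mean -1.4 1.3
top key z 247.78546013574908
wrist key z 248.27655900395519
key z at start 34.932126341466756
jar 1.6944444444444444
wt 2.421875
spare 1.7013888888888888
the job is handed in; nothing more can be done
```

I nudged the bottle to the middle of the pan with two light pushes of the closed fingertip, one from the front and one small diagonal one. Then I pressed the tare key to its stop, withdrew, and handed the job in at about 11.4 s. No verdict was reported.

- **Bottle:** in the top view the cap is about 1.5–2 mm from the pan's axis, which puts the base at about 1.5 mm. It looked upright and at rest. The scene camera's figure was about 3 mm and the wrist camera's about 2.5 mm. Both cameras are less reliable here, because the wrist calibration was off by 2–4 px and the scene view sees only one side of the cap.
- **Tare key:** the force rose sharply to about 18 N after about 4 mm of travel, so I took the key to be fully in. That travel and force are my only evidence of the press.
- **Things beside the balance:** the image patches around the jar, the weight and the spare bottle are unchanged from the start.
- **Failed check:** I could not confirm from depth that the key sprang back. Both cameras read about 248 mm there because the gripper blocked the view. The fingers were well clear, and the key returns by its own spring.

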